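# Close up the dental bench before polishing

## Task

Polishing dust is about to fly. With your fingertips only, push the two open drawers of tooth cards fully home and swing the lid of the tooth case down until it lies shut, gently, without slamming. Leave the open drawer with the plaster cast in it as it stands, do not pull any drawer further out, and do not lift or shift the cast or anything else on the bench.

Things in the scene. Friction and masses are not known exactly. Their poses are not given: they have to be found in the camera images.
- unit: dark steel base plate 150 x 292 x 8 mm of the drawer unit, fixed to the table, carrying three equal grey one-drawer modules side by side (each 130 deep, 90 wide, 80 high, top 88 mm above the table, 96 mm apart along y). Origin on the table under the middle of the modules' front face line; x points to the back of the unit, y along its front. The order of the three modules differs from run to run
- drawer_a (a joint): sliding drawer a of module_a: how far it is pulled out towards its own -x, in m. 0 = fully home, full travel 0.105. It runs level with about 2 N of friction and no spring, and stays where it is left. Holds tooth cards; to be pushed home. Starts 0.03 to 0.085 open
- drawer_a_lip (a point): middle of the free front edge of the pull lip on drawer_a (moves with the drawer). The lip is an aluminium bar along y, 60 mm long (y), 8 mm high (this point is at its mid-height, about 76 mm above the table), standing 10 mm out from the white drawer front (86 wide, 72 high, 8 thick, spanning 12 to 84 mm above the table). x axis points level into the unit, the way the drawer shuts; z up. With the drawer home the point lies 18 mm in front of the face of the grey module
- drawer_b (a joint): sliding drawer b of module_b: how far it is pulled out towards its own -x, in m. 0 = fully home, full travel 0.105. It runs level with about 2 N of friction and no spring, and stays where it is left. Holds tooth cards; to be pushed home. Starts 0.03 to 0.085 open
- drawer_b_lip (a point): middle of the free front edge of the pull lip on drawer_b (moves with the drawer). The lip is an aluminium bar along y, 60 mm long (y), 8 mm high (this point is at its mid-height, about 76 mm above the table), standing 10 mm out from the white drawer front (86 wide, 72 high, 8 thick, spanning 12 to 84 mm above the table). x axis points level into the unit, the way the drawer shuts; z up. With the drawer home the point lies 18 mm in front of the face of the grey module
- drawer_c (a joint): sliding drawer c of module_c: how far it is pulled out towards its own -x, in m. 0 = fully home, full travel 0.105. It runs level with about 2 N of friction and no spring, and stays where it is left. Holds the plaster cast; to be left as it is. Starts 0.080 to 0.090 open
- drawer_c_lip (a point): middle of the free front edge of the pull lip on drawer_c (moves with the drawer). The lip is an aluminium bar along y, 60 mm long (y), 8 mm high (this point is at its mid-height, about 76 mm above the table), standing 10 mm out from the white drawer front (86 wide, 72 high, 8 thick, spanning 12 to 84 mm above the table). x axis points level into the unit, the way the drawer shuts; z up. With the drawer home the point lies 18 mm in front of the face of the grey module
- cast: loose plaster cast of a jaw with a horseshoe of teeth, 36 x 50 x 34 mm, 90 g, standing in drawer_c. Origin at the centre of its underside, z up
- case: tooth case, grey open box 100 (x) x 160 (y) x 55 mm high with a white lid hinged at its far side, fixed to the table. Origin on the table under the hinge line's middle; x points from the box out past the hinge, so the box lies on the -x side from x = -100 mm to 0; y along the hinge
- lid (a joint): hinge angle of the case lid: 0 = lying shut on the box, 1.57 = upright, more = leaning back beyond the hinge, stop at 2.1. Starts 1.55 to 1.85. The stiff hinge (about 0.12 N m) holds the lid wherever it is left; it has no spring and does not fall by itself, so it has to be followed all the way down. Flat lid 100 x 160 x 8 mm, 120 g, with a thin 50 mm tab at the middle of the free edge
- lid_hinge (a point): middle of the hinge line on the case, 55 mm above the table, at the lid's inner (lower) face. Axes as case
- lid_edge (a point): middle of the lid's free edge on its outer (upper when shut) face, 100 mm from the hinge line and 8 mm out from the inner face; moves with the lid
- bottle: loose closed amber bottle, 52 mm across, 125 mm high, on the table beside the drawer unit. Origin at the centre of its underside
- jar: loose closed white jar, 56 mm across, 55 mm high, on the table beside the tooth case. Origin at the centre of its underside
- bowl: loose black rubber mixing bowl, 100 mm across, 50 mm high, on the table nearer the robot. Origin at the centre of its underside
- spatula: loose plaster spatula with a round wooden handle and a narrow steel blade, 170 x 20 x 18 mm, lying on the table in front of the tooth case. Origin under its middle, x along its length
- articulator: loose brass articulator with two plaster jaws, 70 x 60 x 78 mm, on the table at the back. Origin at the centre of its underside
- tin: loose flat round aluminium tin, 52 mm across, 22 mm high, standing on top of the drawer unit towards its back. Origin at the centre of its underside
There are look-alikes about, which are no part of the job. Leave any purple look-alike of the case alone. What is shaped like the cast but green is not meant.

How it is judged:
By the outcome, as a careful person would: the job done as asked, in the order asked, and still so for the second after the job is handed in, with the robot touching nothing.
It also fails if it takes over 61 s, if anything falls off the work surface, if the arm or the gripper's body presses on something with over 40 N, if the wrist force passes 120 N, or if a joint passes its speed limit or range.

## Robot

A 6-joint arm with a two-finger parallel gripper is mounted at the origin on the work surface. World frame = base frame: x ahead of the robot, y to its left, z up, the work surface at z = 0. Lengths are in m, angles in rad, forces in N, time in s.
With the tool pointing down it reaches from about 0.425 to 0.95 m from the base axis. Payload 3.5 kg.
Tool frame: the origin (TCP) lies midway between the tips of the shut fingers; the grasp point (between the pads) lies 19 mm behind it; z points along the fingers, y is the direction in which the jaws open and shut (so a half turn about z gives the same grasp; the last joint's range is limited). The gripper opens to 85 mm and grips with 20 to 120 N. Pads are 22 mm wide; open, the fingers measure 114 mm over their backs; the gripper's body (76 mm by 85 mm) begins 54 mm behind the grasp point. The pads swing forward as they close: fully open they stand 13 mm farther back than shut.
Start: joints at [-1.318, 0.286, 1.577, -0, 1.279, -0.15], TCP at [0.265, -0.621, 0.192] pointing down, gripper open.
Joint ranges: [-2.77, 2.77], [-0.9, 2.22], [0.21, 2.48], [-1.53, 4.67], [0.24, 2.81], [-2.84, 2.84]. Speed limits (rad/s): [2.79, 2.79, 3.14, 3.14, 3.14, 3.14].

## Interface

Orientations are given as a rotation vector (axis times angle).
In Python, from rig import robot gives the robot as it stands.
- The arm moves only by the shell command python3 -m jog 'ROWS' [FORCE]. ROWS is JSON, a list of rows, each a list of 7 numbers: the shift along the world's x, y, z in m, then the turn, a rotation vector about the world's x, y, z in degrees, then the opening, from 0 (shut) to 1 (fully open). In form: [[dx, dy, dz, rx, ry, rz, fingers], ...]. A call has 1 to 5 rows; each row shifts and turns the pose as measured when the row begins; what a row does not reach is not made up. A row lasts 1/10 s, in which the tool goes at most 50 mm and 8.59 degrees, less where a joint would pass 70% of its speed; a pose out of reach is approached as far as the arm can. A call with a gripper value outside its range is refused whole. The fingers move at their own pace and stop on an object; FORCE is the grip in N (left out, the last holds). Time passes only in rows, so rows that do not move let the fingers close. It gives the time, the measured TCP pose, the force and the opening at its end, in the units of the state.
- robot.get_obs(): the state, without advancing time (a new reading comes with each control period).
- robot.get_image(name): name is "scene" or "top" or "wrist"; returns the picture (400x640x3 uint8, blue, green, red); there is no depth.
- robot.camera_info(name): a dict with "fovy" (degrees; the focal length in pixels is half the picture's height over the tangent of half this angle, whatever the lens; pixels are square), "cx", "cy" (the principal point, pixels), "R" (3x3) and "t" (3): a world point X has camera coordinates R X + t; the wrist camera has in their place "hand_eye" (4x4, takes a point from camera to tool coordinates, whose origin is the TCP and whose axes are the flange's). Camera axes: x right, y down, z forward; pixel columns grow to the right and rows downward; lengths in m; the calibration is good to about 2 mm. A picture is of the moment at which its call begins: read the wrist's pose just before it. camera_info takes no time and is no camera call.
- robot.job_done(): hands the job in, once; it reports no verdict.
Trained networks look in the newest picture that a camera, given by its name, has taken for a name from the list of things; names that differ only in an ending like _2 or _b are one class to them, and where a whole thing is asked for, a point or a joint stands for the part that bears it (a point fixed in the world has none). Each returns a list of dicts, best first, with "conf" (0 to 1); they miss things now and then, are a little off and sometimes report something else, mostly with a low value. They report only what shows in the picture. A call takes as long as a camera call. They do not tell look-alikes from the thing itself.
- robot.search_frame(camera, thing): "centre" ([x, y, z] in m, in the coordinates of the camera as it stood for that picture, good to about 4 mm: the middle of the surface that is visible of it).
The state is a dict: "clock": time; "q": joint angles; "qvel": joint speeds; "effort": joint torques, N m; "position": TCP position; "ee_rot": TCP orientation; "wrist_force": force on the tool from outside, world axes, zero at the start; "ft_torque": the same for the moment, N m; "finger_gap": finger opening in m.
Only numpy, scipy, OpenCV 4.12 (cv2) and the standard library are available. Lean on these libraries where they do the work, as an engineer would, in place of code of your own. Each camera call takes 0.05 s, during which the arm holds its last target. There are 200 camera calls.

## Working session

There is one attempt and no reset: what is moved stays moved. The work goes in short steps, Python scripts to look and compute and a shell command to move; the robot and the scene stay as the last step left them, time stands still between calls to the robot, and variables do not carry over. Pictures are saved under pics/ and viewed, about 8 in all and at most 12, crops included, and the job is handed in when it is done.

```bash
mkdir -p pics; cat > h.py <<'E'
from rig import robot
import numpy as np, cv2
def ci(n):
    c=robot.camera_info(n); f=200/np.tan(np.radians(c["fovy"])/2); return c,f
def w(n,p):
    c,f=ci(n); return np.array(c["R"]).T@(np.array(p)-np.array(c["t"]))
def proj(n,X):
    c,f=ci(n); p=np.array(c["R"])@np.array(X)+np.array(c["t"]); return (f*p[0]/p[2]+c["cx"],f*p[1]/p[2]+c["cy"])
def ray(n,u,v,z):
    c,f=ci(n); R=np.array(c["R"]); o=-R.T@np.array(c["t"]); d=R.T@np.array([(u-c["cx"])/f,(v-c["cy"])/f,1]); return o+d*(z-o[2])/d[2]
E
python3 - <<'E'
from h import *
for n in("top","scene"):
    cv2.imwrite(f"pics/{n}0.png",robot.get_image(n))
    for t in ["unit","drawer_a_lip","cast","case","lid","bottle","jar","bowl","spatula","articulator","tin"]:
        print(n,t,[(np.round(w(n,d["centre"]),3).tolist(),round(d["conf"],2)) for d in robot.search_frame(n,t)])
o=robot.get_obs();print(o["clock"],o["position"],o["ee_rot"],o["finger_gap"])
print(robot.camera_info("top"))
E
```

```text
top unit [([0.675, -0.086, 0.009], 0.48)]
top drawer_a_lip [([0.557, -0.223, 0.02], 0.92), ([0.678, -0.085, 0.01], 0.32)]
top cast [([0.562, -0.121, 0.038], 0.79), ([0.441, -0.137, 0.02], 0.63)]
top case [([0.571, 0.215, 0.007], 0.86), ([0.295, 0.228, 0.068], 0.6), ([0.355, 0.535, 0.06], 0.55)]
top lid [([0.611, 0.191, 0.155], 0.77), ([0.295, 0.235, 0.061], 0.75), ([0.348, 0.545, 0.063], 0.57)]
top bottle [([0.648, -0.031, 0.09], 0.84), ([0.564, -0.121, 0.04], 0.35)]
top jar [([0.52, 0.094, 0.051], 0.67)]
top bowl [([0.421, -0.004, 0.022], 0.68)]
top spatula [([0.479, 0.25, 0.015], 0.91), ([0.575, 0.214, 0.006], 0.58)]
top articulator [([0.798, 0.031, 0.07], 0.94)]
top tin [([0.698, -0.166, 0.11], 0.92), ([0.556, -0.224, 0.025], 0.66)]
scene unit [([0.735, -0.198, 0.007], 0.66)]
scene drawer_a_lip [([0.531, -0.223, 0.045], 0.62), ([0.623, 0.2, 0.122], 0.39)]
scene cast [([0.568, -0.125, 0.043], 0.8), ([0.453, -0.132, 0.019], 0.74)]
scene case [([0.309, 0.247, 0.062], 0.83), ([0.598, 0.22, 0.041], 0.71), ([0.37, 0.552, 0.062], 0.59)]
scene lid [([0.62, 0.199, 0.118], 0.87), ([0.355, 0.551, 0.065], 0.81), ([0.292, 0.238, 0.065], 0.79)]
scene bottle [([0.659, -0.023, 0.08], 0.95), ([0.562, -0.319, 0.057], 0.56), ([0.594, 0.22, 0.041], 0.22)]
scene jar [([0.52, 0.104, 0.059], 0.65)]
scene bowl [([0.406, -0.005, 0.025], 0.67)]
scene spatula [([0.478, 0.25, 0.013], 0.69)]
scene articulator [([0.812, 0.047, 0.066], 0.68)]
scene tin [([0.702, -0.162, 0.108], 0.78)]
1.2 [ 0.26463089 -0.6209454   0.19162072] [-3.07807614e+00 -6.28496779e-01  8.50212406e-06] 0.0853778788232437
{'fovy': 57.35283420365446, 'cx': 319.511718372507, 'cy': 203.7106905858149, 'R': array([[ 0.01380806, -0.99967718,  0.02132772],
       [-0.99793762, -0.01511502, -0.06238631],
       [ 0.06268854, -0.0204223 , -0.99782417]]), 't': array([0.06236836, 0.58298901, 0.98237226])}
```

View pics/top0.png

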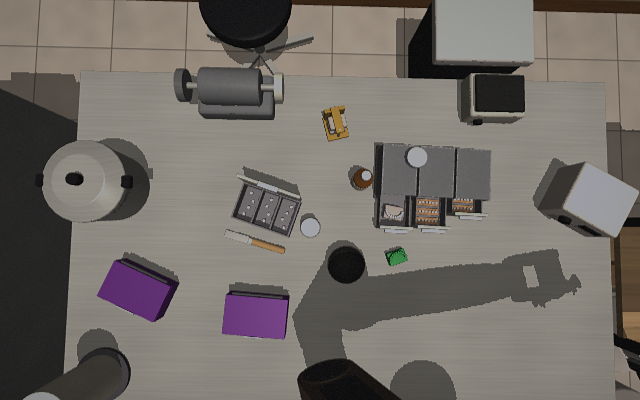

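View pics/scene0.png

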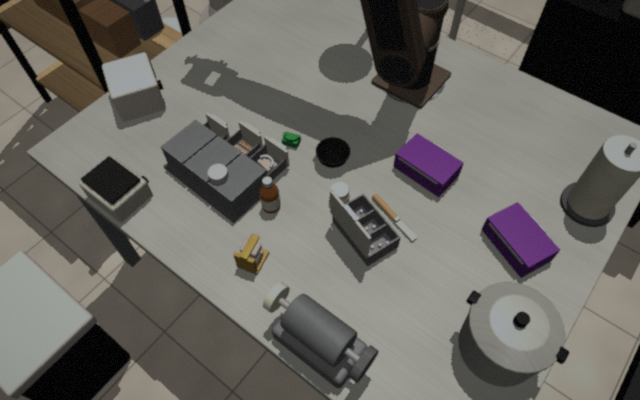

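```bash
python3 - <<'E'
import cv2
a=cv2.imread("pics/top0.png")
c=lambda x,y,w,h,s:cv2.resize(a[y:y+h,x:x+w],None,fx=s,fy=s,interpolation=cv2.INTER_CUBIC)
import numpy as np
cv2.imwrite("pics/c1.png",np.vstack([c(365,135,140,105,5)[:, :],c(225,165,140,90,5)[:75]])[:600] if 0 else c(365,135,140,105,5))
cv2.imwrite("pics/c2.png",c(220,165,110,90,6))
E
```

```text
(no output)
```

View pics/c1.png

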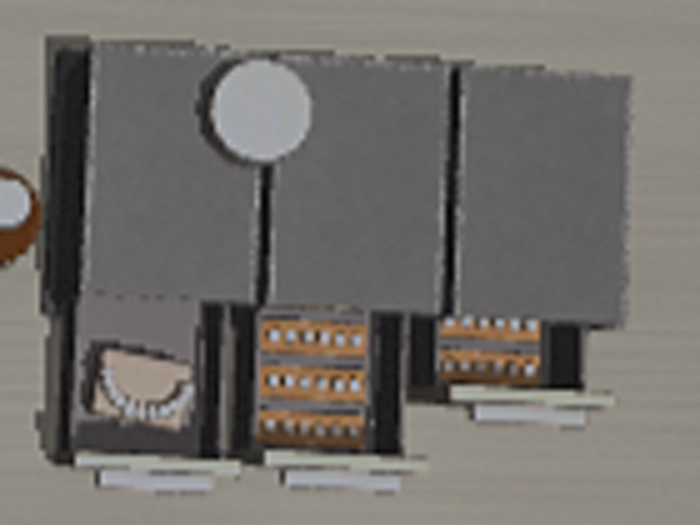

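View pics/c2.png

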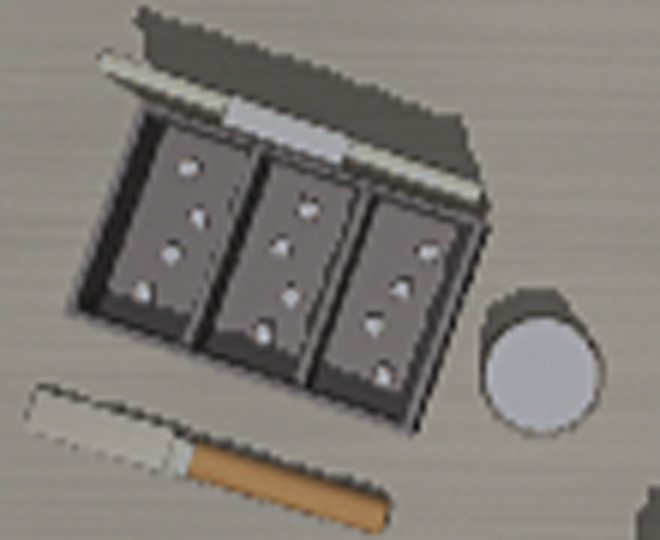

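```bash
python3 - <<'E'
from h import *
def P(u,v,z,s,o): return np.round(ray("top",u/s+o[0],v/s+o[1],z),4)
A=lambda u,v,z:P(u,v,z,5,(365,135)); B=lambda u,v,z:P(u,v,z,6,(220,165))
for nm,u,v,z in [("mod FL",82,297,.088),("mod FR",625,328,.088),("mod BL",92,42,.088),("mod BR",630,76,.088),("M1 FR",258,303,.088),("M2 FL",270,305,.088),("M2 FR",443,314,.088),("M3FL",458,318,.088),
 ("lipC",155,487,.08),("lipM",340,488,.08),("lipR",528,422,.08),("castN",145,425,.06)]: print(nm,A(u,v,z))
for nm,u,v,z in [("FL",75,310,.055),("FR",412,432,.055),("BR",488,228,.055),("BL",145,110,.055),("edgeL",103,58,.155),("edgeR",485,190,.155),("tab",285,130,.155),("jar",545,375,.055)]: print(nm,B(u,v,z))
print(ray("top",346,265,.05), ray("top",397,257,.03))
E
```

```text
mod FL [ 0.6038 -0.0856  0.088 ]
mod FR [ 0.5922 -0.3656  0.088 ]
mod BL [ 0.7358 -0.0903  0.088 ]
mod BR [ 0.7232 -0.3702  0.088 ]
M1 FR [ 0.6022 -0.176   0.088 ]
M2 FL [ 0.6012 -0.1822  0.088 ]
M2 FR [ 0.598  -0.2714  0.088 ]
M3FL [ 0.5961 -0.2791  0.088 ]
lipC [ 0.5074 -0.1249  0.08  ]
lipM [ 0.5082 -0.2204  0.08  ]
lipR [ 0.5435 -0.3182  0.08  ]
castN [ 0.5395 -0.1243  0.06  ]
FL [0.5423 0.2985 0.055 ]
FR [0.4913 0.1509 0.055 ]
BR [0.5808 0.1194 0.055 ]
BL [0.6304 0.2704 0.055 ]
edgeL [0.6391 0.2688 0.155 ]
edgeR [0.5894 0.1179 0.155 ]
tab [0.6118 0.1968 0.155 ]
jar [0.5169 0.0934 0.055 ]
[ 4.20031380e-01 -2.20961238e-04  5.00000000e-02] [ 0.44088776 -0.13924022  0.03      ]
```

The top view shows the cast drawer leftmost (front lip at about pixel (396,232)). The two tooth-card drawers are in the middle (433,233) and on the right (471,219). The true case is the open grey one, and its lid tab is at about (267,187). The purple cases and the green cast are look-alikes. I'll shut the fingers and approach the right drawer first.

```bash
python3 -m jog '[[0.024,0.03,0,0,0,-5,0],[0.024,0.03,0,0,0,-5,0],[0.024,0.03,0,0,0,-5,0],[0.024,0.03,0,0,0,-5,0],[0.024,0.03,0,0,0,-5,0]]' 40; python3 -m jog '[[0.024,0.03,0,0,0,0,0],[0.024,0.03,-0.02,0,0,0,0],[0.024,0.03,-0.03,0,0,0,0],[0.02,0.03,-0.03,0,0,0,0],[0,0.02,-0.03,0,0,0,0]]'
```

```text
clock: 1.7
position: [0.384, -0.4702, 0.1915]
ee_rot: [3.138, -0.094, -0.001]
wrist_force: [0.5, -1.1, 0.3]
finger_gap: 0.0123
clock: 2.2
position: [0.4851, -0.3269, 0.0875]
ee_rot: [3.125, -0.093, 0.021]
wrist_force: [0.5, -1.1, 0.0]
finger_gap: 0.0003
```

```bash
python3 -m jog '[[0.01,0.005,-0.028,0,0,1,0],[0.02,0,0,0,0,0,0],[0.01,0,0,0,0,0,0],[0.01,0,0,0,0,0,0]]'; python3 - <<'E'
from h import *
cv2.imwrite("pics/w1.png",robot.get_image("wrist"))
E
```

```text
clock: 2.6
position: [0.5332, -0.3144, 0.052]
ee_rot: [3.134, -0.058, 0.005]
wrist_force: [0.5, -0.2, -0.2]
finger_gap: 0.0001
```

View pics/w1.png

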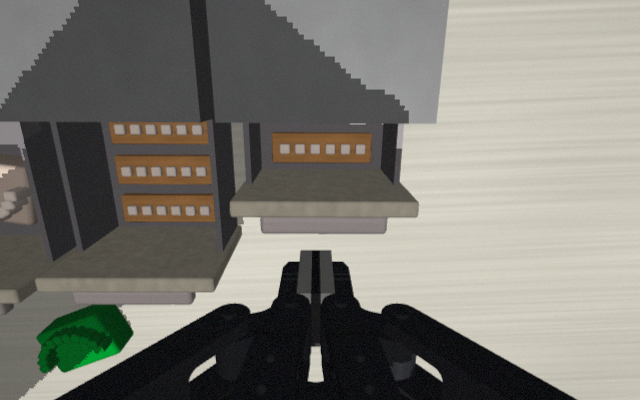

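The fingertips (about (315,255)) are just in front of the right drawer's lip (323,225) and centred on it. I'll push it in slowly.

```bash
for i in 1; do python3 -m jog '[[0.008,0,0,0,0,0,0],[0.008,0,0,0,0,0,0],[0.006,0,0,0,0,0,0]]'; done;  python3 -m jog '[[0.006,0,0,0,0,0,0],[0.005,0,0,0,0,0,0]]'
```

```text
clock: 2.95
position: [0.5589, -0.317, 0.0551]
ee_rot: [3.13, -0.06, 0.014]
wrist_force: [0.2, -0.8, 0.1]
finger_gap: 0.0001
clock: 3.15
position: [0.5711, -0.3176, 0.056]
ee_rot: [3.129, -0.061, 0.016]
wrist_force: [0.6, -0.0, -0.6]
finger_gap: -0.0004
```

```bash
python3 - <<'E'
from h import *
robot.get_image("top")
print([(np.round(w("top",d["centre"]),3),d["conf"]) for d in robot.search_frame("top","drawer_a_lip")])
a=robot.get_image("top"); b=robot.get_image("wrist")
cv2.imwrite("pics/t2.png",np.vstack([cv2.resize(a[135:240,365:505],None,fx=4,fy=4),cv2.resize(b[100:320,180:460],(560,180))]))
E
```

```text
[(array([ 0.56 , -0.223,  0.021]), 0.87)]
```

View pics/t2.png

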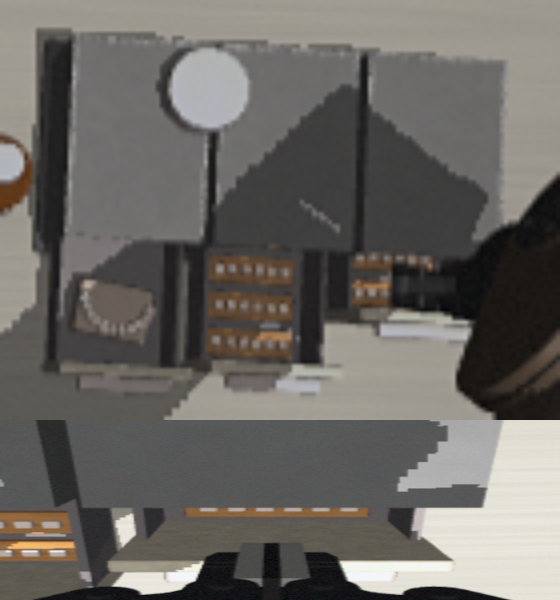

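```bash
python3 - <<'E'
from h import *
from scipy.spatial.transform import Rotation as Ro
o=robot.get_obs(); p=np.array(o["position"]); print(p,o["clock"],o["wrist_force"],o["effort"])
R=Ro.from_rotvec(o["ee_rot"]).as_matrix()
print("tcp top",proj("top",p), "scene",proj("scene",p))
c,f=ci("wrist"); H=np.array(c["hand_eye"])
def pw(X):
    t=R.T@(np.array(X)-p); q=np.linalg.inv(H)@np.r_[t,1]; return (f*q[0]/q[2]+c["cx"],f*q[1]/q[2]+c["cy"])
print("tcp wrist",pw(p)); 
for x in(.5435,.56,.575,.585): print(x,"lip top",pw([x,-.318,.08]),proj("top",[x,-.318,.08]))
a=robot.get_image("scene"); cv2.imwrite("pics/s2.png",cv2.resize(a[100:220,150:310],None,fx=5,fy=5,interpolation=cv2.INTER_CUBIC))
E
```

```text
[ 0.57043886 -0.31732388  0.05553843] 3.35 [-0.78856184  0.72840025 -0.35723685] [ 6.36881241e-02 -4.04723167e+01 -2.63142693e+01 -2.74736063e-03
 -4.31237812e-02  1.41074754e-03]
tcp top (np.float64(466.14466487259745), np.float64(209.3919300868957)) scene (np.float64(214.72179483459263), np.float64(128.46093602968406))
tcp wrist (np.float64(316.8079523100287), np.float64(236.44966184445443))
0.5435 lip top (np.float64(320.81214032102844), np.float64(303.4072449280976)) (np.float64(470.5201556425775), np.float64(219.38455957834609))
0.56 lip top (np.float64(319.689949373894), np.float64(274.8606735804824)) (np.float64(470.44295708598105), np.float64(212.99017203461193))
0.575 lip top (np.float64(318.61468774277415), np.float64(247.5079018008687)) (np.float64(470.3729232169992), np.float64(207.18923845242568))
0.585 lip top (np.float64(317.86658981815646), np.float64(228.47760144544807)) (np.float64(470.326311343302), np.float64(203.32835817564657))
```

View pics/s2.png

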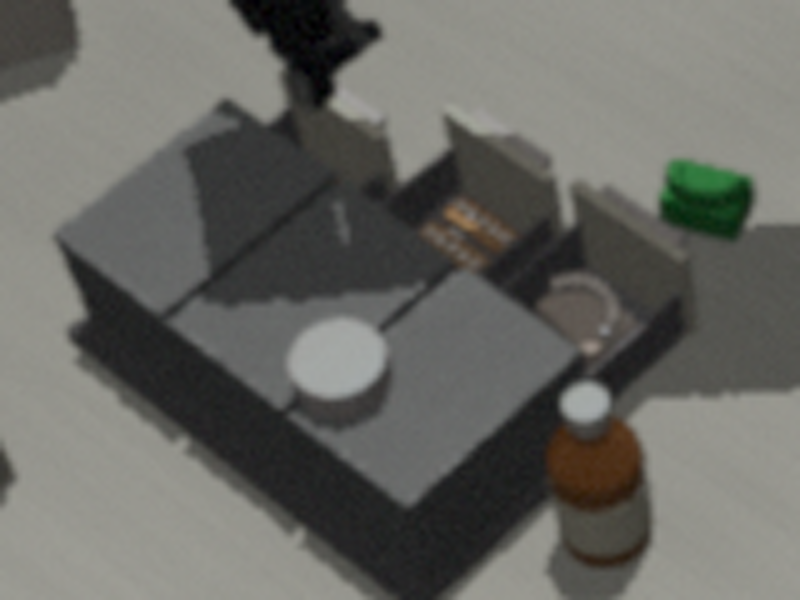

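```bash
python3 - <<'E'
from h import *
from scipy.spatial.transform import Rotation as Ro
o=robot.get_obs(); p=np.array(o["position"]); R=Ro.from_rotvec(o["ee_rot"]).as_matrix()
c,f=ci("wrist"); H=np.array(c["hand_eye"]); print(np.round(H,3),f,c["cx"],c["cy"])
def pw(X):
    q=np.linalg.inv(H)@np.r_[R.T@(np.array(X)-p),1]; return np.round((f*q[0]/q[2]+c["cx"],f*q[1]/q[2]+c["cy"]))
for z in(.055,.07,.085,.1): print(z,"scene crop",(np.array(proj("scene",[p[0],p[1],z]))-[150,100])*5,"wrist",pw([p[0],p[1],z]))
for nm,X in [("panel top mid in, open32",[.5515,-.318,.084]),("home",[.586,-.318,.084]),("module FR",[.5922,-.3656,.088]),("module M3FL",[.5961,-.2791,.088])]:
    print(nm,(np.array(proj("scene",X))-[150,100])*5,(np.array(proj("top",X))-[365,135])*4,pw(X))
b=robot.get_image("wrist"); a=robot.get_image("top")
cv2.imwrite("pics/w3.png",np.hstack([cv2.resize(b[120:330,140:500],None,fx=1.2,fy=1.2),cv2.resize(a[180:240,440:500],(252,252),interpolation=cv2.INTER_CUBIC)]))
E
```

```text
[[-0.    -0.952 -0.305  0.08 ]
 [ 1.    -0.     0.    -0.001]
 [-0.    -0.305  0.952 -0.182]
 [ 0.     0.     0.     1.   ]] 353.0576498967918 315.3387525182654 199.96587646368334
0.055 scene crop [324.10745657 142.76847007] wrist [317. 236.]
0.07 scene crop [319.40049377 125.76769604] wrist [317. 248.]
0.085 scene crop [314.6141783  108.48031324] wrist [318. 261.]
0.1 scene crop [309.74648644  90.89901233] wrist [318. 277.]
panel top mid in, open32 [336.80837849  89.42048308] [424.62877746 324.95515393] [321. 294.]
home [294.62449303 125.6918765 ] [423.97564621 271.36962356] [318. 229.]
module FR [226.60136757  89.44752784] [500.04833851 262.45567686] [423. 216.]
module M3FL [329.9609091  163.76326517] [366.3473657  254.32475898] [231. 215.]
```

View pics/w3.png

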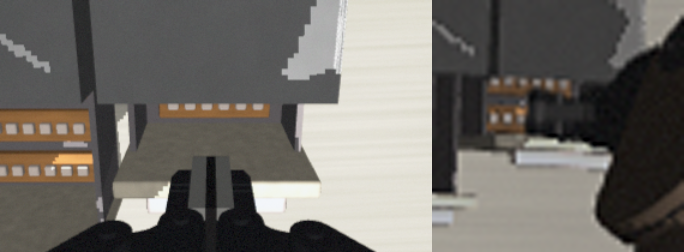

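The wrist view shows the fingertips overlapping the panel's inner face, so they rode over the lip. The visible tips look about 25 mm above the nominal TCP. I'll back out upward, re-approach lower and push again.

```bash
python3 -m jog '[[0,0,0.03,0,0,0,0],[-0.01,0,0.02,0,0,0,0],[-0.04,0,0,0,0,0,0],[-0.02,0,0,0,0,0,0]]'; python3 -m jog '[[0,0,-0.03,0,0,0,0],[0,0,-0.03,0,0,0,0],[0,0,-0.01,0,0,0,0],[0,0,0,0,0,0,0]]'; python3 - <<'E'
from h import *
b=robot.get_image("wrist"); a=robot.get_image("scene")
cv2.imwrite("pics/w4.png",np.hstack([b[60:310,140:500],cv2.resize(a[100:200,160:300],(350,250),interpolation=cv2.INTER_CUBIC)]))
E
```

```text
clock: 3.9
position: [0.4988, -0.3167, 0.106]
ee_rot: [3.13, -0.058, 0.012]
wrist_force: [0.6, -0.3, -0.6]
finger_gap: -0.0
clock: 4.3
position: [0.4967, -0.318, 0.0376]
ee_rot: [3.126, -0.062, 0.018]
wrist_force: [-0.1, -0.8, 1.3]
finger_gap: -0.0002
```

View pics/w4.png

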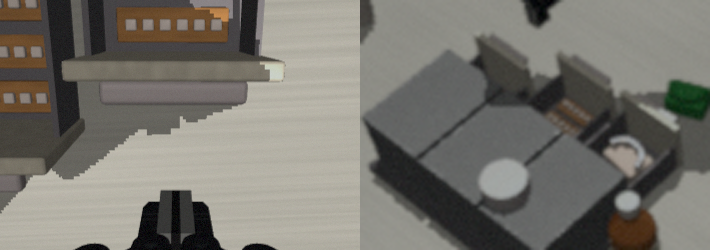

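```bash
cat >> h.py <<'E'
from scipy.spatial.transform import Rotation as Ro
def wr():
    o=robot.get_obs(); p=np.array(o["position"]); R=Ro.from_rotvec(o["ee_rot"]).as_matrix()
    c,f=ci("wrist"); H=np.array(c["hand_eye"]); return p,R,c,f,H
def wray(u,v,z):
    p,R,c,f,H=wr(); o=p+R@H[:3,3]; d=R@H[:3,:3]@np.array([(u-c["cx"])/f,(v-c["cy"])/f,1]); return np.round(o+d*(z-o[2])/d[2],4)
E
python3 - <<'E'
from h import *
p,*_=wr()
for dz in(0,.015,.03): print(dz,proj("scene",p+[0,0,dz]))
for nm,u,v,z in [("lipL",242,164,.08),("lipR",386,164,.08),("panelL",205,140,.084),("panelR",422,140,.084),("tip",316,250,p[2]),("tip+20",316,250,p[2]+.02),("tip+30",316,250,p[2]+.03)]: print(nm,wray(u,v,z))
E
```

```text
0 (np.float64(232.3243366918898), np.float64(117.0507006013571))
0.015 (np.float64(231.55219197549604), np.float64(113.65529023332924))
0.03 (np.float64(230.76740872663666), np.float64(110.20430349048549))
lipL [ 0.5482 -0.2894  0.08  ]
lipR [ 0.5456 -0.3481  0.08  ]
panelL [ 0.5589 -0.2769  0.084 ]
panelR [ 0.5554 -0.3612  0.084 ]
tip [ 0.4895 -0.318   0.0392]
tip+20 [ 0.4989 -0.318   0.0592]
tip+30 [ 0.5035 -0.318   0.0692]
```

```bash
python3 -m jog '[[0.015,0,-0.01,0,0,0,0],[0.015,0,0,0,0,0,0],[0.005,0,0,0,0,0,0]]'; python3 -m jog '[[0.006,0,0,0,0,0,0],[0.006,0,0,0,0,0,0],[0.006,0,0,0,0,0,0]]';python3 -m jog '[[0.005,0,0,0,0,0,0],[0.005,0,0,0,0,0,0]]'
```

```text
clock: 4.7
position: [0.5357, -0.3209, 0.0337]
ee_rot: [3.12, -0.062, 0.028]
wrist_force: [-1.8, -1.9, 1.3]
finger_gap: 0.0001
clock: 5.0
position: [0.5535, -0.3214, 0.0347]
ee_rot: [3.119, -0.06, 0.024]
wrist_force: [-1.8, -1.0, -1.9]
finger_gap: -0.0002
clock: 5.2
position: [0.5638, -0.3218, 0.0348]
ee_rot: [3.119, -0.061, 0.023]
wrist_force: [-2.6, -1.8, -0.7]
finger_gap: -0.0002
```

Now about 2 N of friction shows, so the drawer is moving.

```bash
python3 -m jog '[[0.004,0,0,0,0,0,0],[0.003,0,0,0,0,0,0]]';python3 -m jog '[[0.003,0,0,0,0,0,0],[0.003,0,0,0,0,0,0]]';python3 -m jog '[[0.003,0,0,0,0,0,0],[0.0,0,0,0,0,0,0]]'
```

```text
clock: 5.4
position: [0.5686, -0.3219, 0.0346]
ee_rot: [3.119, -0.058, 0.01]
wrist_force: [-16.1, -1.7, 6.9]
finger_gap: -0.0002
clock: 5.6
position: [0.5676, -0.3218, 0.0349]
ee_rot: [3.123, -0.054, -0.021]
wrist_force: [-12.6, 0.2, 5.5]
finger_gap: -0.0
clock: 5.8
position: [0.5667, -0.3217, 0.0353]
ee_rot: [3.125, -0.053, -0.037]
wrist_force: [0.0, 0.7, -0.6]
finger_gap: 0.0001
```

```bash
python3 - <<'E'
from h import *
b=robot.get_image("wrist"); a=robot.get_image("scene")
cv2.imwrite("pics/w5.png",np.hstack([b[60:310,140:500],cv2.resize(a[100:200,160:300],(350,250),interpolation=cv2.INTER_CUBIC)]))
E
```

```text
(no output)
```

View pics/w5.png

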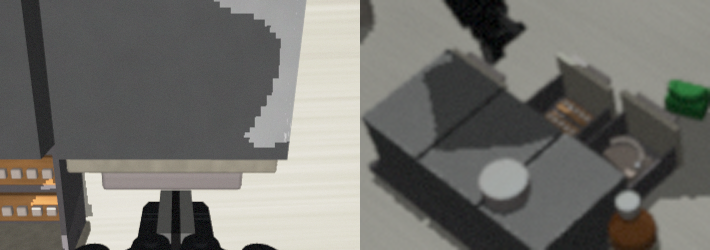

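The right drawer is home: its panel sits flush against the module, and the push met a hard stop at 16 N. Next I'll back off and move over to the middle drawer.

```bash
python3 -m jog '[[-0.03,0,0,0,-1.4,0,0],[-0.04,0,0,0,0,0,0],[-0.035,0,0,0,0,0,0],[0,0.03,-0.003,0,0,0,0],[0,0.04,0,0,0,0,0]]'; python3 -m jog '[[0,0.028,0,0,0,0,0],[0,0,0,0,0,0,0]]'; python3 - <<'E'
from h import *
robot.get_image("wrist"); p,R,c,f,H=wr()
for t in("drawer_a_lip","cast"): print([(np.round(p+R@(H@np.r_[d["centre"],1])[:3],3),d["conf"]) for d in robot.search_frame("wrist",t)])
E
```

```text
clock: 6.4
position: [0.4665, -0.256, 0.0357]
ee_rot: [3.117, -0.063, 0.033]
wrist_force: [0.7, 0.1, 0.4]
finger_gap: 0.0001
clock: 6.6
position: [0.4676, -0.2237, 0.0361]
ee_rot: [3.117, -0.062, 0.04]
wrist_force: [0.2, -1.0, 0.0]
finger_gap: -0.0001
[(array([ 0.551, -0.225,  0.023]), 0.9)]
[(array([ 0.566, -0.13 ,  0.042]), 0.96), (array([ 0.449, -0.14 ,  0.021]), 0.65), (array([ 0.427, -0.041,  0.033]), 0.26)]
```

```bash
python3 -m jog '[[0.012,0,-0.002,0,0.8,0,0],[0.01,0,0,0,0,0,0],[0.006,0,0,0,0,0,0],[0.006,0,0,0,0,0,0]]'; python3 -m jog '[[0.007,0,0,0,0,0,0],[0.007,0,0,0,0,0,0],[0.007,0,0,0,0,0,0],[0.007,0,0,0,0,0,0]]'
```

```text
clock: 7.15
position: [0.5048, -0.231, 0.0357]
ee_rot: [3.114, -0.07, 0.022]
wrist_force: [-2.6, 1.1, 0.9]
finger_gap: -0.0
clock: 7.55
position: [0.534, -0.2322, 0.0356]
ee_rot: [3.113, -0.071, 0.018]
wrist_force: [-1.3, -2.1, 0.4]
finger_gap: -0.0003
```

```bash
python3 -m jog '[[0.007,0,0,0,0,0,0],[0.007,0,0,0,0,0,0],[0.006,0,0,0,0,0,0],[0.004,0,0,0,0,0,0]]'; python3 -m jog '[[0.004,0,0,0,0,0,0],[0.004,0,0,0,0,0,0]]'; python3 -m jog '[[0.003,0,0,0,0,0,0],[0.003,0,0,0,0,0,0]]'
```

```text
clock: 7.95
position: [0.5604, -0.233, 0.0354]
ee_rot: [3.112, -0.07, 0.018]
wrist_force: [-1.9, -0.5, 1.0]
finger_gap: 0.0001
clock: 8.15
position: [0.569, -0.2329, 0.0353]
ee_rot: [3.112, -0.07, 0.018]
wrist_force: [-2.1, 0.1, 0.8]
finger_gap: 0.0001
clock: 8.35
position: [0.5723, -0.2328, 0.0351]
ee_rot: [3.113, -0.067, 0.003]
wrist_force: [-17.1, -1.9, 8.8]
finger_gap: 0.0001
```

The middle drawer met its stop where predicted, at 17 N. I'll retreat, rise and travel high to behind the lid.

```bash
python3 -m jog '[[-0.04,0,0,0,0,0,0],[-0.015,0,0.03,0,0,0,0],[0,0,0.045,0,0,0,0],[0,0,0.045,0,0,0,0],[0,0,0.045,0,0,0,0]]'; python3 -m jog '[[0,0,0.045,0,0,0,0],[0,0,0.03,0,0,0,0],[0,0.02,0,0,0,-5,0],[0.01,0.04,0,0,0,-5,0],[0.015,0.04,0,0,0,-5,0]]'; python3 -m jog '[[0.015,0.04,0,0,0,0,0],[0.015,0.04,0,0,0,0,0],[0.015,0.04,0,0,0,0,0],[0.015,0.04,0,0,0,0,0],[0.015,0.04,0,0,0,0,0]]'
```

```text
clock: 8.85
position: [0.5104, -0.2259, 0.1933]
ee_rot: [3.129, -0.07, -0.017]
wrist_force: [1.5, -0.4, -0.4]
finger_gap: -0.0001
clock: 9.35
position: [0.5417, -0.1271, 0.2848]
ee_rot: [3.082, -0.503, 0.023]
wrist_force: [0.0, -1.1, 0.1]
finger_gap: 0.0001
clock: 9.85
position: [0.6211, 0.0846, 0.2874]
ee_rot: [3.089, -0.508, 0.04]
wrist_force: [0.1, -0.3, -0.2]
finger_gap: -0.0
```

```bash
python3 -m jog '[[0.015,0.04,0,0,0,0,0],[0.015,0.04,0,0,-0.7,0,0],[0.003,0.015,0,0,-0.7,0,0],[0,0,0,0,0,0,0]]'; python3 - <<'E'
from h import *
b=robot.get_image("wrist"); p,R,c,f,H=wr(); print(np.round(R[:,2],3))
for t in("lid","case"): print(t,[(np.round(p+R@(H@np.r_[d["centre"],1])[:3],3),d["conf"]) for d in robot.search_frame("wrist",t)])
a=robot.get_image("scene"); cc=robot.get_image("top")
cv2.imwrite("pics/w6.png",np.vstack([np.hstack([cv2.resize(b,(400,250)),cv2.resize(cc[125:250,220:420],(400,250))]),np.hstack([cv2.resize(a[160:285,310:435],(312,312),interpolation=cv2.INTER_CUBIC),cv2.resize(a[100:220,150:310],(416,312),interpolation=cv2.INTER_CUBIC)]+[np.zeros((312,72,3),np.uint8)])]))
E
```

```text
clock: 10.25
position: [0.6561, 0.1922, 0.2867]
ee_rot: [-3.1, 0.498, -0.083]
wrist_force: [-0.1, -0.5, -0.3]
finger_gap: 0.0003
[ 0.052 -0.008 -0.999]
lid [(array([0.618, 0.199, 0.132]), 0.63)]
case [(array([0.599, 0.198, 0.064]), 0.63), (array([0.344, 0.298, 0.013]), 0.59)]
```

View pics/w6.png

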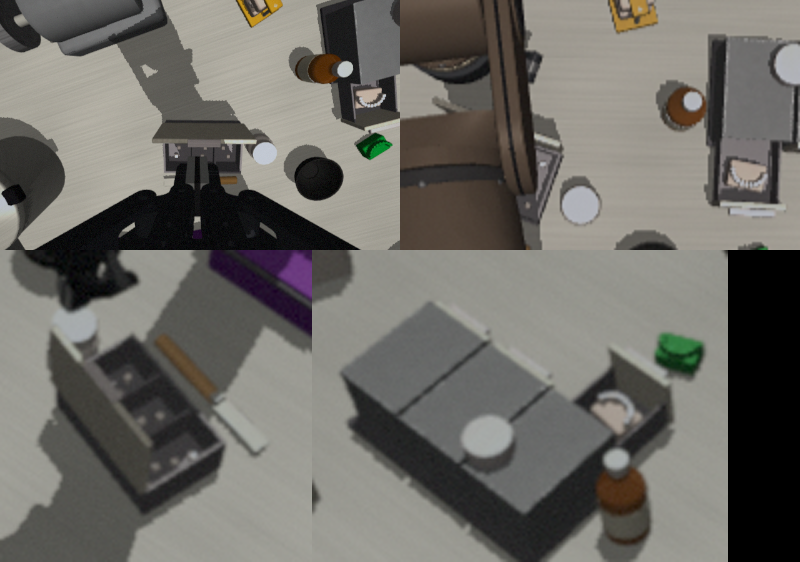

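```bash
python3 - <<'E'
from h import *
h=np.array([.607,.1945,.055]); x=np.array([.949,-.316,0]); y=np.array([.316,.949,0])
def loc(q): d=q-h; return np.round([d@x,d@y,d[2]],4)
p,R,c,f,H=wr()
for nm,u,v,z in [("edge outL",248,222,.155),("edge outR",410,226,.155),("bottom of outer face L",270,194,.055),("R",395,194,.055)]: print(nm,wray(u,v,z),loc(wray(u,v,z)))
print("tcp",loc(p)); print(loc(np.array([.618,.199,.132])))
E
```

```text
edge outL [0.6434 0.262  0.155 ] [0.0132 0.0756 0.1   ]
edge outR [0.5912 0.1176 0.155 ] [ 0.0093 -0.078   0.1   ]
bottom of outer face L [0.6436 0.2537 0.055 ] [0.016  0.0677 0.    ]
R [0.5955 0.1093 0.055 ] [ 0.016  -0.0845  0.    ]
tcp [0.0488 0.0094 0.2322]
[0.009  0.0077 0.077 ]
```

```bash
python3 -m jog '[[0,-0.008,0,0,3,0,0],[0,0,-0.04,0,0,0,0],[0,0,-0.045,0,0,0,0],[0,0,-0.045,0,0,0,0],[0,0,-0.025,0,0,0,0]]'; cat > st.py <<'E'
from h import *
h=np.array([.607,.1945,.055]); x=np.array([.949,-.316,0]); y=np.array([.316,.949,0])
o=robot.get_obs(); p=np.array(o["position"]); d=p-h
R=Ro.from_rotvec(o["ee_rot"]).as_matrix()
print("local",np.round([d@x,d@y,d[2]],4),"toolz",np.round(R[:,2],3),"Fx,y",np.round([o["wrist_force"]@x,o["wrist_force"]@y,o["wrist_force"][2]],1),"t",o["clock"])
E
python3 st.py
```

```text
clock: 11.0
position: [0.6603, 0.1715, 0.1388]
ee_rot: [3.093, -0.522, 0.028]
wrist_force: [-0.1, 0.2, -0.8]
finger_gap: -0.0002
local [ 0.0579 -0.005   0.0838] toolz [ 0.017 -0.007 -1.   ] Fx,y [-0.2  0.1 -0.8] t 11.0
```

```bash
python3 -m jog '[[0,0.002,-0.015,0,0.8,0,0],[0,0,-0.011,0,0,0,0],[-0.009,0.003,0,0,0,0,0],[-0.009,0.003,0,0,0,0,0]]'; python3 st.py; python3 -m jog '[[-0.0076,0.0025,0,0,0,0,0],[-0.0057,0.0019,0,0,0,0,0],[-0.0038,0.0013,0,0,0,0,0]]'; python3 st.py
```

```text
clock: 11.4
position: [0.641, 0.1752, 0.1091]
ee_rot: [3.088, -0.532, -0.002]
wrist_force: [0.5, 0.4, 0.7]
finger_gap: -0.0001
local [ 0.0383 -0.0076  0.0541] toolz [-0.003 -0.008 -1.   ] Fx,y [0.3 0.5 0.7] t 11.4
clock: 11.7
position: [0.6237, 0.1824, 0.114]
ee_rot: [3.09, -0.53, 0.009]
wrist_force: [0.8, -0.7, 0.4]
finger_gap: -0.0001
local [ 0.0197 -0.0062  0.059 ] toolz [ 0.005 -0.007 -1.   ] Fx,y [ 1.  -0.4  0.4] t 11.7
```

```bash
python3 -m jog '[[-0.007,0.0024,-0.004,0,0,0,0],[-0.007,0.0024,-0.003,0,0,0,0],[-0.007,0.0024,-0.001,0,0,0,0]]'; python3 st.py; python3 -m jog '[[-0.007,0.0024,-0.002,0,0,0,0],[-0.006,0.002,-0.002,0,0,0,0]]'; python3 st.py; python3 - <<'E'
from h import *
robot.get_image("scene")
print([(np.round(w("scene",d["centre"]),3),d["conf"]) for d in robot.search_frame("scene","lid")])
E
```

```text
clock: 12.0
position: [0.6072, 0.1892, 0.1138]
ee_rot: [3.091, -0.528, 0.035]
wrist_force: [0.9, -0.1, 0.3]
finger_gap: 0.0001
local [ 0.0019 -0.005   0.0588] toolz [ 0.021 -0.009 -1.   ] Fx,y [0.9 0.2 0.3] t 12.0
clock: 12.2
position: [0.5938, 0.1939, 0.111]
ee_rot: [3.091, -0.528, 0.039]
wrist_force: [0.0, -1.6, 3.5]
finger_gap: 0.0004
local [-0.0124 -0.0047  0.056 ] toolz [ 0.023 -0.009 -1.   ] Fx,y [ 0.5 -1.5  3.5] t 12.2
[(array([0.351, 0.551, 0.066]), 0.94), (array([0.605, 0.214, 0.107]), 0.93), (array([0.294, 0.241, 0.059]), 0.64), (array([0.598, 0.233, 0.069]), 0.49), (array([0.811, 0.046, 0.063]), 0.34)]
```

```bash
python3 -m jog '[[-0.006,0.002,-0.006,0,0,0,0],[-0.006,0.002,-0.006,0,0,0,0]]'; python3 st.py; python3 -m jog '[[-0.006,0.002,-0.006,0,0,0,0],[-0.004,0.0013,-0.004,0,1,0,0]]'; python3 st.py;  python3 - <<'E'
from h import *
robot.get_image("scene")
print([(np.round(w("scene",d["centre"]),3),d["conf"]) for d in robot.search_frame("scene","lid")])
E
```

```text
clock: 12.5
position: [0.5814, 0.1988, 0.0981]
ee_rot: [3.093, -0.528, 0.039]
wrist_force: [1.4, -0.5, 1.3]
finger_gap: -0.0001
local [-0.0257 -0.004   0.0431] toolz [ 0.024 -0.008 -1.   ] Fx,y [ 1.5 -0.1  1.3] t 12.5
clock: 12.7
position: [0.5688, 0.2026, 0.0857]
ee_rot: [3.09, -0.527, 0.006]
wrist_force: [-0.2, -0.5, 1.9]
finger_gap: -0.0
local [-0.0388 -0.0044  0.0307] toolz [ 0.002 -0.008 -1.   ] Fx,y [ 0.  -0.5  1.9] t 12.7
[(array([0.59 , 0.217, 0.097]), 0.86), (array([0.351, 0.55 , 0.066]), 0.82), (array([0.809, 0.047, 0.065]), 0.66), (array([0.296, 0.244, 0.063]), 0.65), (array([ 0.565, -0.125,  0.043]), 0.29)]
```

```bash
python3 -m jog '[[-0.006,0.002,-0.004,0,0,0,0],[-0.006,0.002,-0.005,0,0,0,0],[-0.004,0.0013,-0.005,0,0,0,0]]'; python3 st.py; python3 -m jog '[[-0.004,0.0013,-0.006,0,0,0,0],[-0.003,0.001,-0.006,0,0,0,0]]'; python3 st.py;  python3 - <<'E'
from h import *
robot.get_image("scene")
print([(np.round(w("scene",d["centre"]),3),d["conf"]) for d in robot.search_frame("scene","lid")])
E
```

```text
clock: 13.1
position: [0.5535, 0.2079, 0.0709]
ee_rot: [3.09, -0.529, 0.008]
wrist_force: [-1.5, 0.9, 1.8]
finger_gap: -0.0002
local [-0.055  -0.0042  0.0159] toolz [ 0.004 -0.008 -1.   ] Fx,y [-1.7  0.3  1.8] t 13.1
clock: 13.3
position: [0.5452, 0.2107, 0.0581]
ee_rot: [3.09, -0.529, 0.007]
wrist_force: [-0.1, -0.6, 2.0]
finger_gap: 0.0001
local [-0.0637 -0.0042  0.0031] toolz [ 0.003 -0.008 -1.   ] Fx,y [ 0.1 -0.6  2. ] t 13.3
[(array([0.577, 0.221, 0.082]), 0.9), (array([0.291, 0.248, 0.063]), 0.89), (array([0.355, 0.555, 0.067]), 0.71)]
```

```bash
python3 -m jog '[[-0.003,0.001,-0.005,0,0,0,0],[-0.002,0.0007,-0.004,0,0,0,0]]'; python3 st.py; python3 -m jog '[[-0.001,0.0003,-0.004,0,0,0,0],[-0.001,0.0003,-0.003,0,0,0,0]]';  python3 -m jog '[[0,0,-0.003,0,0,0,0],[0,0,-0.003,0,0,0,0]]'; python3 st.py
```

```text
clock: 13.6
position: [0.5401, 0.2122, 0.0481]
ee_rot: [3.089, -0.528, 0.007]
wrist_force: [0.5, -0.3, 0.5]
finger_gap: -0.0004
local [-0.069  -0.0044 -0.0069] toolz [ 0.003 -0.008 -1.   ] Fx,y [ 0.5 -0.2  0.5] t 13.6
clock: 13.8
position: [0.5378, 0.2129, 0.0405]
ee_rot: [3.089, -0.528, 0.006]
wrist_force: [0.6, 0.1, 1.0]
finger_gap: -0.0
clock: 14.0
position: [0.5373, 0.213, 0.0338]
ee_rot: [3.089, -0.529, 0.005]
wrist_force: [-0.6, 0.3, 0.8]
finger_gap: 0.0003
local [-0.072  -0.0044 -0.0212] toolz [ 0.002 -0.008 -1.   ] Fx,y [-0.7  0.1  0.8] t 14.0
```

```bash
python3 -m jog '[[0,0,-0.003,0,0,0,0],[0,0,-0.002,0,0,0,0]]';  python3 -m jog '[[0,0,-0.002,0,0,0,0],[0,0,-0.002,0,0,0,0]]'; python3 -m jog '[[0,0,-0.002,0,0,0,0]]'
```

```text
clock: 14.2
position: [0.537, 0.213, 0.0281]
ee_rot: [3.089, -0.529, 0.003]
wrist_force: [-0.1, 0.8, 0.6]
finger_gap: -0.0002
clock: 14.4
position: [0.5368, 0.2131, 0.0236]
ee_rot: [3.089, -0.529, 0.002]
wrist_force: [-0.9, 0.0, 1.9]
finger_gap: -0.0003
clock: 14.5
position: [0.5368, 0.2131, 0.0231]
ee_rot: [3.089, -0.528, 0.0]
wrist_force: [-7.2, -1.8, 18.0]
finger_gap: -0.0001
```

The push met firm resistance (18 N), so the lid appears to be down. I'll hold for a moment, lift straight up, move away and check.

```bash
python3 -m jog '[[0,0,0,0,0,0,0],[0,0,0.01,0,0,0,0],[0,0,0.03,0,0,0,0],[0,0,0.045,0,0,0,0],[0,0,0.045,0,0,0,0]]'; python3 -m jog '[[0,0,0.045,0,0,0,0],[0,-0.04,0.03,0,0,0,0],[0,-0.045,0,0,0,0,0],[0,-0.045,0,0,0,0,0],[0,-0.045,0,0,0,0,0]]'; python3 -m jog '[[-0.01,-0.045,0,0,0,0,0],[-0.01,-0.045,0,0,0,0,0],[-0.01,-0.045,0,0,0,0,0],[-0.01,-0.045,0,0,0,0,0],[-0.01,-0.045,0,0,0,0,0]]';python3 -m jog '[[-0.02,-0.045,0,0,0,0,0],[-0.02,-0.045,0,0,0,0,0],[-0.02,-0.045,0,0,0,0,0],[-0.02,-0.045,0,0,0,0,0],[0,0,0,0,0,0,0]]'
python3 - <<'E'
from h import *
a=robot.get_image("scene"); cc=robot.get_image("top")
for t in ["drawer_a_lip","cast","lid","bottle","jar","bowl","spatula","articulator","tin"]:
    print(t,[(np.round(w("top",d["centre"]),3).tolist(),round(d["conf"],2)) for d in robot.search_frame("top",t)][:2])
z=lambda i,s:cv2.resize(i,s,interpolation=cv2.INTER_CUBIC)
cv2.imwrite("pics/w7.png",np.vstack([np.hstack([z(cc[165:255,220:330],(366,300)),z(cc[135:240,365:505],(400,300))]),np.hstack([z(a[160:285,310:435],(300,300)),z(a[100:220,150:310],(400,300)),np.zeros((300,66,3),np.uint8)])]))
E
```

```text
clock: 15.0
position: [0.5309, 0.2112, 0.1495]
ee_rot: [3.082, -0.527, -0.023]
wrist_force: [0.0, 0.5, -0.1]
finger_gap: -0.0003
clock: 15.5
position: [0.5351, 0.037, 0.241]
ee_rot: [3.09, -0.512, 0.016]
wrist_force: [1.2, -0.2, -0.4]
finger_gap: -0.0
clock: 16.0
position: [0.4831, -0.1973, 0.2449]
ee_rot: [3.088, -0.509, 0.029]
wrist_force: [0.2, -0.2, -0.9]
finger_gap: -0.0001
clock: 16.5
position: [0.3988, -0.3847, 0.2475]
ee_rot: [3.08, -0.519, 0.035]
wrist_force: [-0.7, 0.7, 0.4]
finger_gap: 0.0001
drawer_a_lip [([0.595, -0.217, 0.08], 0.57), ([0.59, -0.314, 0.078], 0.4)]
cast [([0.44, -0.137, 0.021], 0.62), ([0.562, -0.122, 0.043], 0.5)]
lid [([0.294, 0.235, 0.058], 0.9), ([0.348, 0.542, 0.063], 0.85)]
bottle [([0.648, -0.029, 0.088], 0.57)]
jar [([0.523, 0.092, 0.051], 0.61)]
bowl [([0.421, -0.003, 0.022], 0.58)]
spatula [([0.48, 0.249, 0.015], 0.67), ([0.564, 0.213, 0.063], 0.2)]
articulator [([0.797, 0.032, 0.071], 0.64)]
tin [([0.698, -0.165, 0.111], 0.84), ([0.565, 0.213, 0.067], 0.37)]
```

View pics/w7.png

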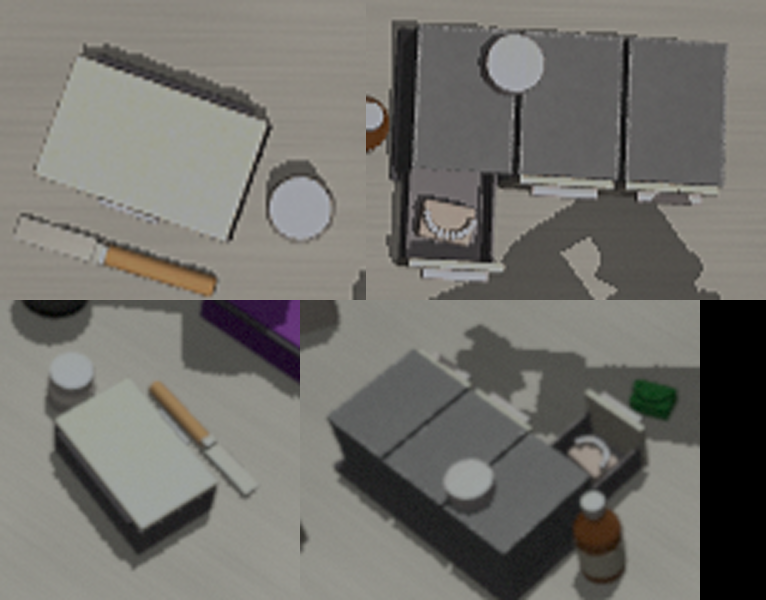

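```bash
python3 -c "
from rig import robot
print(robot.job_done(), robot.get_obs()['clock'])"
```

```text
the job is handed in; nothing more can be done
the job is handed in; nothing more can be done
```

Both tooth-card drawers are pushed home and the case lid lies shut. I handed the job in at about 17 s of the 61 s allowed.

- **Drawers:** I pushed the right one, then the middle one, with shut fingertips on the lips. They stopped hard at 16 N and 17 N, and both fronts sit flush with the modules in the last pictures.
- **Lid:** I followed it down over its outer face and it met firm resistance at 18 N. The last top and scene pictures show it lying flat on the box, and it stayed there after the fingers lifted away.
- **Left alone:** the cast drawer shows no visible shift. The cast, bottle, jar, bowl, spatula, articulator and tin were all found within about 3 mm of where they started.

**What went wrong or disagreed:**
- **First push on the right drawer:** the fingertips passed over the lip without closing it. They turned out to sit roughly 30–40 mm higher than the tool centre point (TCP) suggests. The drawer had moved inward by at most a few millimetres, so I went lower and pushed again.
- **Finder networks on the case lid:** in the final top picture they reported only the purple look-alikes as a lid. I judged the lid shut from the pictures and the contact force.

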